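Uncover a pinned beetle and hold the loupe in focus over it

TASK

Lift the clear dust cover off the inspection stage by its bail handle and set it down gently, upright and mouth down, on the bare bench beside the stage. Then take the loupe from its wooden rest by the handle and hold it still and level straight above the beetle, its lens at the height of the pointer on the gauge post; finish while still holding it there. Do not touch the beetle, shift the pointer, or disturb the vial, the tin and the wash bottle.

Things in the scene. Friction and masses are not known exactly. Their poses are not given: they have to be found in the camera images.
- stage: Grey fixed stage: foot 120 mm across, top plate 108 mm across, its face 40 mm above the bench, a white foam disc (52 mm across, 12 thick) in its middle. Origin: on the bench on the stage's axis, z up. Along its +x (away from the robot, yaw within 0.5 rad), 105 mm from the axis, stands a steel gauge post, 8 mm thick, its 14 mm knob ending 202 mm above the bench.
- specimen (a point): The beetle's back, on the stage's axis 66 mm above the bench. Dark beetle 25 mm long pinned on the foam disc; the pin's head reaches 81 mm above the bench.
- focus_mark (a point): Tip of the pointer on the gauge post: a dark steel blade 5 mm thick, 18 wide, reaching from a sliding collar (22 mm across, 16 high) towards the beetle, tip 73 mm from the stage's axis. The point lies at mid-thickness. Its height is the focal height, set anew each run: 130 to 170 mm above the bench. It shifts if pushed with 4 N, else stays.
- cover: Clear loose dust cover, about 160 g: round pot, mouth down, 84 mm across at the widest, 60 high, wall 3, roof 4, standing on the stage over the beetle. Black bail handle on top: bar along its own x (yaw varies), 56 mm long, 12 wide, 12 thick, upper side 94 mm above the mouth, 22 mm free under it. Origin: centre of the mouth (lower rim), z up.
- cover_grip (a point): Middle of the cover's handle bar, 88 mm above the cover's mouth.
- rest: Pale fixed wooden loupe rest, left or right of the stage: base board 200 x 80 mm, 8 thick, two blocks with tops 36 mm above the bench: 70 x 70 mm under the lens (centred on the origin), 24 x 40 mm under the handle's end (136 mm along its -x). Between them the handle is free over 89 mm. Origin: on the bench, z up; its -x points to the robot within 0.6 rad.
- loupe: Loose hand loupe, about 60 g, lying flat on the rest: black lens ring 72 mm across, 14 high, glass inside; straight black handle 14 x 14 mm in section along its own -x, from 44 to 148 mm from the lens axis. Origin: on the lens axis at the ring's underside; z is the lens axis, up as it lies; level when z is vertical.
- lens (a point): Centre of the lens, mid-thickness, 7 mm above the loupe's underside.
- loupe_grip (a point): Point on the middle line of the handle, 80 mm from the lens axis, above the gap between the rest's blocks: a good place to grip.
- beetle: The beetle, fixed on the stage's foam disc. Origin: on the stage's axis, on the foam, 52 mm above the bench.
- vial: Bystander: small capped vial, 28 mm across, 55 mm high, loose. Origin: centre of underside.
- tin: Bystander: round brass tin, 74 mm across, 31 mm high, loose. Origin: centre of underside.
- washbottle: Bystander: white wash bottle, 62 mm across, 180 mm high with its spout, loose. Origin: centre of underside.

How it is judged:
On the way:
1. the dust cover stands on the bench beside the stage, upright, released (height (world z) of cover below 0.008 m and angle between cover's own z axis and vertical below 0.1 rad and horizontal distance between cover and stage above 0.09 m and linear speed of cover below 0.02 m/s and contact force between cover and the arm below 0.1 N and contact force between cover and the fingers below 0.1 N), for 0.2 s.
At the end, for the whole second after the job is handed in: Cover released on the bench, mouth down (tilt < 0.1 rad, rim within 8 mm of it), over 90 mm from the stage axis. Fingers alone hold the loupe, still: lens within 12 mm of the beetle sideways, within 7 mm of the pointer height, within 0.14 rad of level (all of step 1 and horizontal distance between lens and specimen below 0.012 m and z of lens in the frame of focus_mark between -0.007 and 0.007 m and angle between loupe's own z axis and vertical below 0.14 rad and linear speed of loupe below 0.02 m/s and angular speed of loupe below 0.15 rad/s and contact force between loupe and the fingers above 1 N and contact force between loupe and stage below 0.1 N and contact force between loupe and cover below 0.1 N and contact force between loupe and rest below 0.1 N); the arm keeps its last pose, push and grip.
It fails at once if the beetle is touched (contact force between beetle and the arm above 0.3 N or contact force between beetle and the fingers above 0.3 N or contact force between beetle and cover above 0.3 N or contact force between beetle and loupe above 0.3 N).
It fails at once if the pointer is shifted by more than 4 mm (distance of focus_mark from where it was at the start of the episode above 0.004 m).
It fails at once if the cover is dropped (faster than 0.5 m/s out of the fingers) or tipped over (0.6 rad) ((linear speed of cover above 0.5 m/s and contact force between cover and the fingers below 0.1 N) or angle between cover's own z axis and vertical above 0.6 rad).
It fails at once if vial, tin or wash bottle moved by more than 25 mm or tipped (distance of any of vial, tin, washbottle from where it was at the start of the episode above 0.025 m or angle between any of vial, tin, washbottle's own z axis and vertical above 0.5 rad).
It also fails if it takes over 58 s, if anything falls off the work surface, if the arm or the gripper's body presses on something with over 40 N, if the wrist force passes 120 N, or if a joint passes its speed limit or range.

ROBOT

A 6-joint arm with a two-finger parallel gripper is mounted at the origin on the work surface. World frame = base frame: x ahead of the robot, y to its left, z up, the work surface at z = 0. Lengths are in m, angles in rad, forces in N, time in s.
With the tool pointing down it reaches from about 0.35 to 0.775 m from the base axis. Payload 7.3 kg.
Tool frame: the origin (TCP) lies at the centre of the arm's flange, where the gripper is bolted on; the fingertips stand 178 mm ahead of it and the grasp point (between the pads) lies 159 mm ahead of it; z points along the fingers, y is the line along which they close (so a half turn about z gives the same grasp; the last joint's range is limited). The gripper opens to 92 mm and grips with 3 to 60 N. Pads are 19 mm wide; open, the fingers measure 130 mm over their backs; the gripper's body (75 mm by 190 mm) begins 47 mm behind the grasp point.
Start: joints at [-1.319, 0.342, 1.524, -0, 1.275, -0.146], TCP at [0.203, -0.484, 0.405] pointing down, gripper open.
Joint ranges: [-2.53, 2.53], [-0.77, 2.02], [0.04, 2.7], [-1, 4.14], [0.28, 2.66], [-3.11, 3.11]. Speed limits (rad/s): [2.57, 2.57, 3.14, 3.14, 3.14, 3.14].

INTERFACE

Orientations are given as [roll, pitch, yaw] about the fixed x, y, z axes, in that order (R = Rz(yaw) Ry(pitch) Rx(roll)).
In Python, from cell import robot gives the robot as it stands.
- The arm moves only by the tool nudge_tcp, called after "Emit:" in YAML: its name, and indented under it one key for each argument. Schema: {"type":"object","properties":{"ticks":{"type":"array","items":{"type":"number"},"minItems":6,"maxItems":48},"aperture":{"type":"number"},"grip_n":{"type":"number"},"only":{"type":"string"},"quiet":{"type":"boolean"},"lines":{"type":"string"}},"required":["ticks"],"additionalProperties":false}. ticks is one flat list of numbers that holds 1 to 8 rows one after another, with no inner brackets; each row has 6 numbers: dx, dy, dz in cm, then a rotation vector rx, ry, rz in units of 0.1 rad; each row shifts and turns the commanded pose from where the row before left it, along the tool's axes as they then stand; what a row does not reach is not made up. A row lasts 1/12 s, in which the tool goes at most 0.0417 m and 0.125 rad, less where a joint would pass 70% of its speed; a pose out of reach is approached as far as the arm can. aperture is the finger opening in m, set as the call begins (left out keeps the last). The fingers move at their own pace and stop on an object; grip_n is the grip in N (left out, the last holds). Time passes only in rows, so rows that do not move let the fingers close. The tool returns the time, the measured TCP pose, the force, the opening and the grip force at its end. only (a regular expression) keeps the lines of the reply that match it, lines (a string "A,B") keeps lines A to B, and quiet returns only ok. Input that does not fit is refused with a message, and nothing moves.
- robot.observe(): the state, without advancing time (a new reading comes with each control period).
- robot.read_camera(name): name is "scene" or "side" or "wrist"; returns a dict with "image" (420x560x3 uint8, red, green, blue), "fx", "fy", "cx", "cy" (pixels), "k1" (the pictures are not rectified: a ray, as slopes to the right and down, at radius r is drawn at 1 + k1 r^2 times it, then the intrinsics apply), "pose" (4x4, takes a point from camera to world coordinates). Camera axes: x right, y down, z forward; pixel columns grow to the right and rows downward; lengths in m; the calibration is good to about 2 mm. A picture is of the moment at which its call begins. There is no depth.
- robot.hand_in(): hands the job in; it is judged then, once.
The state is a dict: "time": time; "qpos": joint angles; "qvel": joint speeds; "joint_efforts": joint torques, N m; "tool_pos": TCP position; "tool_rot": TCP orientation; "contact_force": force on the tool from outside, world axes, zero at the start; "torque": the same for the moment, N m; "opening": finger opening in m; "grip_force": force on a finger pad.
Only numpy, scipy, OpenCV 4.12 (cv2) and the standard library are available. Lean on these libraries where they do the work, as an engineer would, in place of code of your own. Each camera call takes 0.05 s, during which the arm holds its last target. There are 200 camera calls.

## Working session

There is one attempt and no reset: what is moved stays moved. The work goes in short steps, Python scripts to look and compute and a tool call to move; the robot and the scene stay as the last step left them, time stands still between calls to the robot, and variables do not carry over. Pictures are saved under pics/ and viewed, at most 10 in all, crops included, and the job is handed in when it is done.

```bash
ls; mkdir -p pics; cat > h.py <<'E'
import numpy as np, cv2
from cell import robot
def cam(n):
    c=robot.read_camera(n); return c
def ray(c,u,v):
    d=np.array([(u-c['cx'])/c['fx'],(v-c['cy'])/c['fy']]); s=d.copy()
    for _ in range(20): s=d/(1+c['k1']*(s@s))
    P=np.array(c['pose']); r=P[:3,:3]@np.array([s[0],s[1],1]); return P[:3,3],r/np.linalg.norm(r)
def onz(c,u,v,z):
    o,r=ray(c,u,v); return o+r*(z-o[2])/r[2]
def tri(L):
    A=np.zeros((3,3));b=np.zeros(3)
    for c,u,v in L:
        o,r=ray(c,u,v);M=np.eye(3)-np.outer(r,r);A+=M;b+=M@o
    p=np.linalg.solve(A,b); return p,[float(np.linalg.norm(np.cross(p-ray(c,u,v)[0],ray(c,u,v)[1]))) for c,u,v in L]
def proj(c,p):
    P=np.array(c['pose']);q=P[:3,:3].T@(np.array(p)-P[:3,3]);s=q[:2]/q[2];s=s*(1+c['k1']*(s@s));return s[0]*c['fx']+c['cx'],s[1]*c['fy']+c['cy']
E
python3 - <<'E'
from h import *
import pickle
for n in("scene","side","wrist"):
    c=cam(n);pickle.dump(c,open(n+"0.pkl","wb"));cv2.imwrite(f"pics/{n}0.png",c["image"][:,:,::-1]); print(n,np.round(c['pose'],3).tolist(),c['fx'],c['k1'])
print(robot.observe())
E
```

```text
cell.py
pics
scene [[-0.666, 0.597, -0.448, 0.968], [0.746, 0.543, -0.386, 0.3], [0.013, -0.591, -0.807, 0.726], [0.0, 0.0, 0.0, 1.0]] 430.0793748573481 -0.046576226711261826
side [[0.948, -0.247, 0.202, 0.485], [-0.319, -0.718, 0.619, -0.383], [-0.008, -0.651, -0.759, 0.587], [0.0, 0.0, 0.0, 1.0]] 398.2201070527403 -0.011492694457736683
wrist [[0.388, -0.893, -0.228, 0.264], [-0.922, -0.376, -0.094, -0.457], [-0.002, 0.246, -0.969, 0.383], [0.0, 0.0, 0.0, 1.0]] 308.6243400555015 0.007591877624070447
{'time': 0.15, 'qpos': array([-1.31902413e+00,  3.42586291e-01,  1.52476257e+00, -7.06754846e-06,
        1.27538152e+00, -1.45977568e-01]), 'qvel': array([-4.59076702e-04, -2.24935005e-03, -2.89323701e-03,  4.80151345e-05,
        1.15674869e-03,  6.58202738e-04]), 'joint_efforts': array([ 1.44737536e-03, -4.31470728e+01, -2.44353318e+01,  7.18054455e-02,
        5.37886808e-02, -8.46969215e-05]), 'tool_pos': array([ 0.20336555, -0.48392161,  0.40420446]), 'tool_rot': array([-3.14046604e+00, -1.58806650e-04,  3.97751740e-01]), 'contact_force': array([-0.05396367,  0.49846768,  0.78851972]), 'torque': array([0.00249102, 0.0379616 , 0.00693454]), 'grip_force': 0.0, 'opening': 0.09196193384497299}
```

View pics/scene0.png

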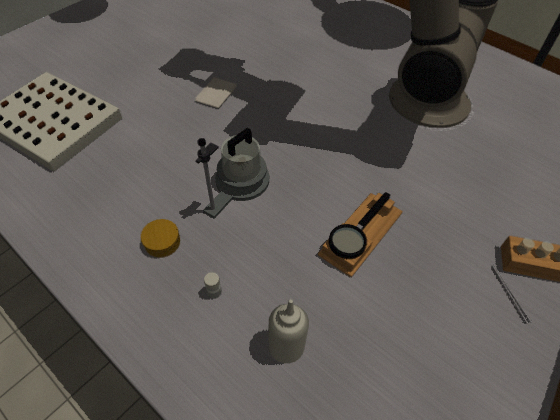

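View pics/side0.png

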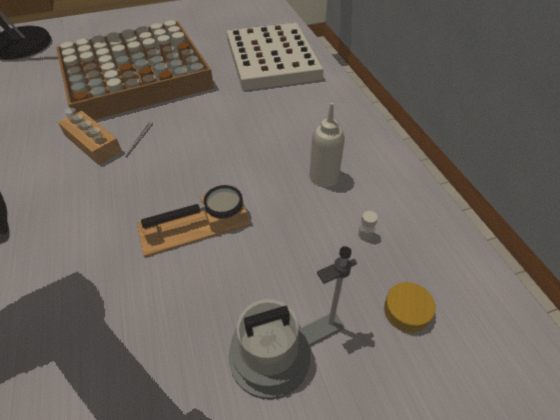

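The scene view shows the stage with cover at about (242,165), its handle at (240,140) and the pointer at (207,155). The loupe ring is at (348,241), with the handle running to (388,197). In the side view the cover bar is at (267,320), the pointer tip at (320,274), the ring at (223,201) and the handle from (143,220) to (200,210). I'll zoom in for accurate points.

```bash
python3 - <<'E'
import pickle,cv2,numpy as np
I={n:pickle.load(open(n+"0.pkl","rb"))["image"][:,:,::-1] for n in("scene","side")}
def crop(n,x,y,w,h,s): 
    a=cv2.resize(I[n][y:y+h,x:x+w],None,fx=s,fy=s,interpolation=cv2.INTER_CUBIC); a=np.clip(a*1.5,0,255).astype(np.uint8)
    for k in range(0,w,10): cv2.line(a,(k*s,0),(k*s,8 if k%50 else 20),(0,0,255),1); 
    for k in range(0,h,10): cv2.line(a,(0,k*s),(8,k*s),(0,0,255),1)
    return a
cv2.imwrite("pics/z1.png",np.hstack([crop("scene",190,120,80,100,5),crop("side",225,240,80,100,5)]))
cv2.imwrite("pics/z2.png",np.hstack([crop("scene",310,180,100,100,4),crop("side",135,170,100,100,4)]))
E
```

```text
(no output)
```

View pics/z1.png

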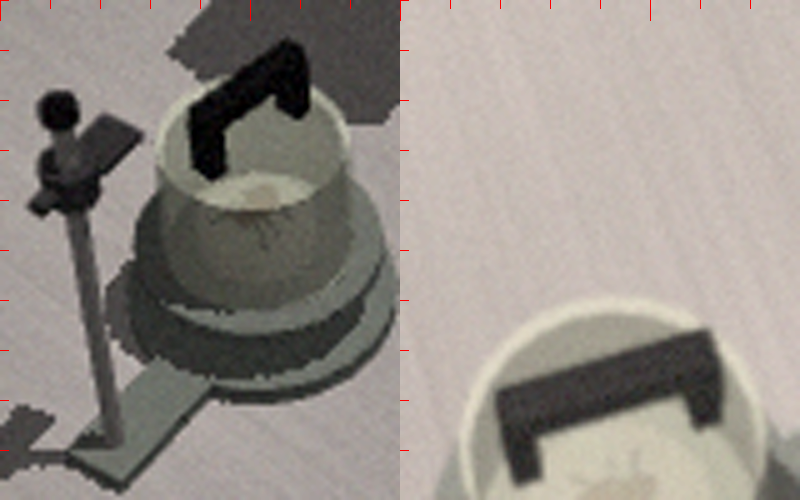

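View pics/z2.png

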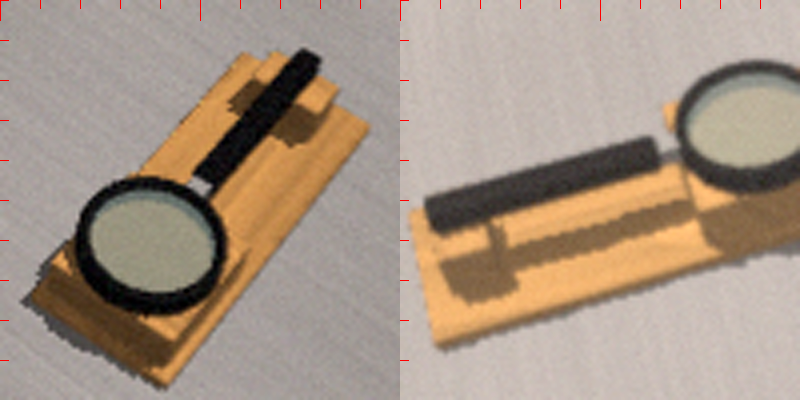

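z1: the cover's black bar is centred at scene (239.8,138) and side (266.4,317), and the pointer tip is at scene (215,145). z2: the ring centre is at scene (348,241) and side (223.5,201.5), and the handle runs in scene from (388,194) to (361,224.5). Next I'll triangulate these.

```bash
python3 - <<'E'
from h import *
import pickle
S,D=[pickle.load(open(n+"0.pkl","rb")) for n in("scene","side")]
pts=dict(bar=((239.8,138),(266.4,316.8)),barL=((228.3,145),(245.3,323)),barR=((250.5,132.3),(287.8,310.5)),tip=((215.2,145.3),(320,274.5)),knob=((201.6,142),(345.5,252)),
 ring=((347.9,241.3),(223.5,201.6)),hOut=((388.2,194.2),(144,223.8)),hIn=((360.8,224.5),(199.3,208)))
for k,(a,b) in pts.items():
    p,e=tri([(S,*a),(D,*b)]); print(k,np.round(p,4),np.round(e,4))
for k,z,s,d in [("postfoot",.006,(213,209),(333,323)),("vial",.055,(212,278),(370,217)),("tin",.031,(160,234),(411,303)),("bottle",.1,(288,318),(327,137))]:
    print(k,onz(S,*s,z).round(3),onz(D,*d,z).round(3))
E
```

```text
bar [ 0.5346 -0.169   0.1262] [0.0002 0.0002]
barL [ 0.5293 -0.1755  0.1106] [0.0246 0.0246]
barR [ 0.542  -0.1624  0.1435] [0.0232 0.0232]
tip [ 0.6083 -0.1566  0.1673] [0.0001 0.0001]
knob [ 0.6388 -0.1547  0.1985] [0.0003 0.0003]
ring [0.5359 0.1134 0.0404] [0.001 0.001]
hOut [0.3899 0.1073 0.0432] [0.0031 0.0031]
hIn [0.4901 0.1098 0.0439] [0.0017 0.0017]
postfoot [ 0.639 -0.154  0.006] [ 0.642 -0.156  0.006]
vial [ 0.767 -0.014  0.055] [ 0.767 -0.018  0.055]
tin [ 0.762 -0.17   0.031] [ 0.761 -0.175  0.031]
bottle [0.75  0.145 0.1  ] [0.756 0.155 0.1  ]
```

```bash
python3 - <<'E'
from h import *
import pickle
S,D=[pickle.load(open(n+"0.pkl","rb")) for n in("scene","side")]
a,_=tri([(S,250.5,132.3),(D,245.3,323)]);b,_=tri([(S,228.3,145),(D,287.8,310.5)])
print(a,b,_,np.arctan2(*(b-a)[1::-1]),np.linalg.norm(b-a))
print("pad",onz(S,215,92,0),onz(S,210,140,0))
o=robot.observe();print(o['tool_rot'],o['qpos'])
from scipy.spatial.transform import Rotation as R
print(R.from_euler('xyz',o['tool_rot']).as_matrix().round(3))
E
```

```text
[ 0.50710486 -0.16677114  0.12381678] [ 0.56332832 -0.17064418  0.12689991] [0.001023321556976634, 0.001023321556976518] -0.06877788575635414 0.05644097685376962
pad [ 0.3616708  -0.44066192  0.        ] [ 0.49652016 -0.31582144  0.        ]
[-3.14046604e+00 -1.58806650e-04  3.97751740e-01] [-1.31902413e+00  3.42586291e-01  1.52476257e+00 -7.06754846e-06
  1.27538152e+00 -1.45977568e-01]
[[ 0.922  0.387 -0.   ]
 [ 0.387 -0.922  0.001]
 [ 0.    -0.001 -1.   ]]
```

The rows are not in the units I measure in: shifts go in cm and turns go in units of 0.1 rad. I convert before sending: 0.12 rad is 1.2.

```bash
cat >> h.py <<'E'
from scipy.spatial.transform import Rotation as Ro
def delta(target,yaw=None):
    o=robot.observe();R=Ro.from_euler('xyz',o['tool_rot']);d=R.inv().apply(np.array(target)-o['tool_pos'])
    rv=None
    if yaw is not None: rv=(R.inv()*Ro.from_euler('xyz',[np.pi,0,yaw])).as_rotvec().round(4)
    print("t",round(o['time'],2),"pos",o['tool_pos'].round(4),"rot",o['tool_rot'].round(4),"d",d.round(4),"rv",rv,"F",o['contact_force'].round(2),"op",round(o['opening'],4))
E
```

Emit:
nudge_tcp:
  ticks: [0, 0, 0, 0, 0, 1.2, 0, 0, 0, 0, 0, 1.2, 0, 0, 0, 0, 0, 1.2, 0, 0, 0, 0, 0, 1.08]
  aperture: 0.06

```text
time: 0.48
tool_pos: [0.2034, -0.4839, 0.4044]
tool_rot: [-3.141, 0.0, -0.076]
contact_force: [0.2, 0.7, 0.4]
opening: 0.0698
grip_force: 0.0
```

```bash
python3 -c "
from h import *
delta([.535,-.169,.40],-.07)"
```

```text
t 0.48 pos [ 0.2034 -0.4839  0.4044] rot [-3.1409e+00  3.0000e-04 -7.6100e-02] d [ 0.3067 -0.3392  0.0046] rv [-0.0007  0.0002 -0.0061] F [0.25 0.65 0.4 ] op 0.0698
```

Emit:
nudge_tcp:
  ticks: [2.56, -2.83, 0, 0, 0, 0, 2.56, -2.83, 0, 0, 0, 0, 2.56, -2.83, 0, 0, 0, 0, 2.56, -2.83, 0, 0, 0, 0, 2.56, -2.83, 0, 0, 0, 0, 2.56, -2.83, 0, 0, 0, 0, 2.56, -2.83, 0, 0, 0, 0, 2.56, -2.83, 0, 0, 0, 0]
  quiet: true

```text
ok
```

Emit:
nudge_tcp:
  ticks: [2.56, -2.83, 0, 0, 0, 0, 2.56, -2.83, 0, 0, 0, 0, 2.56, -2.83, 0, 0, 0, 0, 2.56, -2.83, 0, 0, 0, 0, 0, 0, 0, 0, 0, -0.06, 0, 0, 0, 0, 0, 0]
  quiet: true

```text
ok
```

```bash
python3 -c "
from h import *
import pickle
delta([.535,-.169,.40],-.07)
c=cam('wrist');pickle.dump(c,open('wrist1.pkl','wb'));cv2.imwrite('pics/w1.png',cv2.resize(c['image'][:,:,::-1],(800,600)))
print(proj(c,[.5346,-.169,.126]),proj(c,[.6083,-.1566,.1673]))"
```

```text
t 1.65 pos [ 0.5346 -0.1651  0.404 ] rot [-3.1414e+00  1.0000e-03 -6.0200e-02] d [0.0006 0.0039 0.004 ] rv [-0.0002  0.001   0.0098] F [-0.45  0.03 -1.34] op 0.0599
(np.float64(285.9219641841112), np.float64(208.24159026030267)) (np.float64(262.659897814729), np.float64(118.05822985878879))
```

View pics/w1.png

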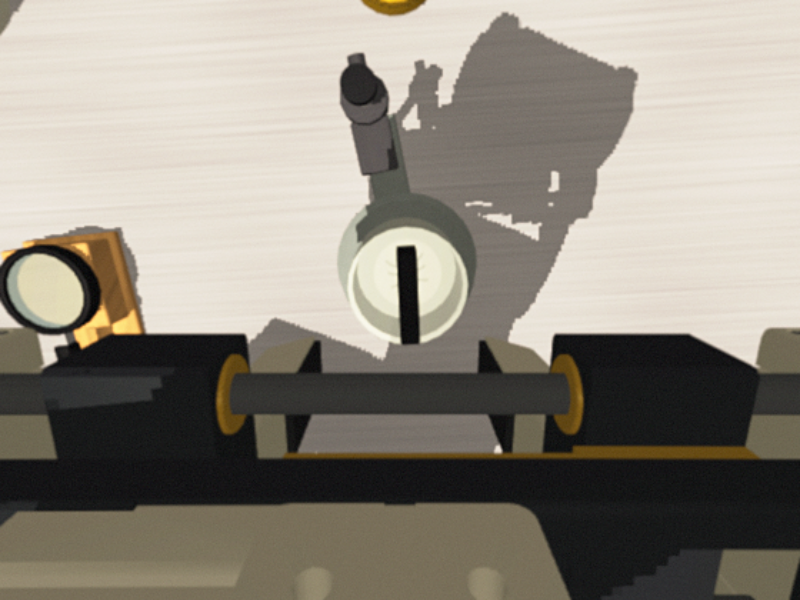

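The wrist picture shows the bar from (284,173) to (286,240) in original pixels, as predicted, and the pointer tip near (264,120). There's clear room for the fingers on both sides of the bar.

```bash
python3 - <<'E'
from h import *
import pickle
S,D,W=[pickle.load(open(n+".pkl","rb")) for n in("scene0","side0","wrist1")]
print(tri([(S,239.8,138),(D,266.4,316.8),(W,285.5,206.5)]),tri([(S,215.2,145.3),(D,320,274.5),(W,263.9,119.9)]))
a=onz(W,284.2,172.9,.134);b=onz(W,286.3,240.1,.134);print(a,b,(a+b)/2,np.arctan2(*(a-b)[1::-1]))
delta([.535,-.169,.30],-.06)
E
```

```text
(array([ 0.53512968, -0.16879935,  0.12604817]), [0.0007478421027184529, 0.0004119346904236157, 0.0010139153553505498]) (array([ 0.60778424, -0.15697705,  0.16716831]), [0.00032390636731514233, 0.0006395779903430993, 0.0007963289481395646])
[ 0.56614132 -0.16917018  0.134     ] [ 0.50858393 -0.16774589  0.134     ] [ 0.53736262 -0.16845803  0.134     ] -0.024740571953483746
t 1.7 pos [ 0.5338 -0.1662  0.4041] rot [ 3.1416e+00  1.3000e-03 -6.2500e-02] d [0.0015 0.0027 0.1041] rv [ 0.      0.0013 -0.0025] F [-0.22  0.15 -0.4 ] op 0.0598
```

Emit:
nudge_tcp:
  ticks: [0.2, 0.25, 2, 0, 0, -0.22, 0, 0, 3, 0, 0, 0, 0, 0, 3, 0, 0, 0, 0, 0, 2.2, 0, 0, 0, 0, 0, 1.2, 0, 0, 0, 0, 0, 0, 0, 0, 0]
  quiet: true

```text
ok
```

```bash
python3 -c "
from h import *
delta([.536,-.1688,.29],-.04)"
```

```text
t 2.2 pos [ 0.5338 -0.1704  0.2878] rot [-3.1395  0.0059 -0.0446] d [ 0.0022 -0.0017 -0.0022] rv [-0.0021  0.0059 -0.0046] F [-0.11  0.08 -0.16] op 0.06
```

Emit:
nudge_tcp:
  ticks: [0, 0, 0, 0, 0, 0, 0, 0, 0, 0, 0, 0, 0, 0, 0, 0, 0, 0, 0, 0, 0, 0, 0, 0, 0, 0, 0, 0, 0, 0, 0, 0, 0, 0, 0, 0, 0, 0, 0, 0, 0, 0, 0, 0, 0, 0, 0, 0]
  aperture: 0.0
  grip_n: 20

```text
time: 2.87
tool_pos: [0.5355, -0.1694, 0.2909]
tool_rot: [3.141, -0.0, -0.042]
contact_force: [0.3, 0.6, -1.5]
opening: 0.0118
grip_force: 20.0
```

Emit:
nudge_tcp:
  ticks: [0, 0, -0.4, 0, 0, 0, 0, 0, -0.8, 0, 0, 0, 0, 0, -1.5, 0, 0, 0, 0, 0, -2, 0, 0, 0, 0, 0, -2, 0, 0, 0, 0, 0, -1.8, 0, 0, 0, 0, 0, -1, 0, 0, 0, 0, 0, 0, 0, 0, 0]

```text
time: 3.53
tool_pos: [0.5358, -0.1695, 0.3885]
tool_rot: [3.14, -0.005, -0.042]
contact_force: [0.4, -0.8, -2.0]
opening: 0.0119
grip_force: 19.9
```

```bash
python3 -c "
from h import *
delta([.48,-.335,.386],-.04)"
```

```text
t 3.53 pos [ 0.5358 -0.1695  0.3885] rot [ 3.1396 -0.0046 -0.0421] d [-0.0488  0.1677  0.0026] rv [ 0.002  -0.0046 -0.0021] F [ 0.4  -0.84 -1.96] op 0.0119
```

Emit:
nudge_tcp:
  ticks: [-0.3, 0.9, 0, 0, 0, 0, -0.6, 2, 0, 0, 0, 0, -0.8, 2.8, 0, 0, 0, 0, -0.9, 3.1, 0, 0, 0, 0, -0.9, 3.1, 0, 0, 0, 0, -0.8, 2.6, 0, 0, 0, 0, -0.4, 1.5, 0, 0, 0, 0, -0.2, 0.7, 0, 0, 0, 0]
  quiet: true

```text
ok
```

Emit:
nudge_tcp:
  ticks: [0, 0, 1, 0, 0, 0, 0, 0, 2.5, 0, 0, 0, 0, 0, 3, 0, 0, 0, 0, 0, 3, 0, 0, 0, 0, 0, 1.8, 0, 0, 0, 0, 0, 0.8, 0, 0, 0, 0, 0, 0, 0, 0, 0, 0, 0, 0, 0, 0, 0]

```text
time: 4.87
tool_pos: [0.4801, -0.3335, 0.2649]
tool_rot: [-3.141, -0.0, -0.041]
contact_force: [0.6, -0.2, -2.2]
opening: 0.0117
grip_force: 19.9
```

```bash
python3 -c "
from h import *
import pickle
delta([.48,-.335,.251],-.04)
c=cam('side');s=cam('scene');pickle.dump((s,c),open('p2.pkl','wb'))
cv2.imwrite('pics/p2.png',np.hstack([cv2.resize(s['image'][40:240,80:280,::-1],(400,400)),cv2.resize(c['image'][180:420,100:340,::-1],(400,400))]))"
```

```text
t 4.87 pos [ 0.4801 -0.3335  0.2649] rot [-3.1415e+00 -1.0000e-04 -4.1100e-02] d [-0.      0.0015  0.0139] rv [-0.0001 -0.0002 -0.0011] F [ 0.57 -0.19 -2.23] op 0.0117
```

View pics/p2.png

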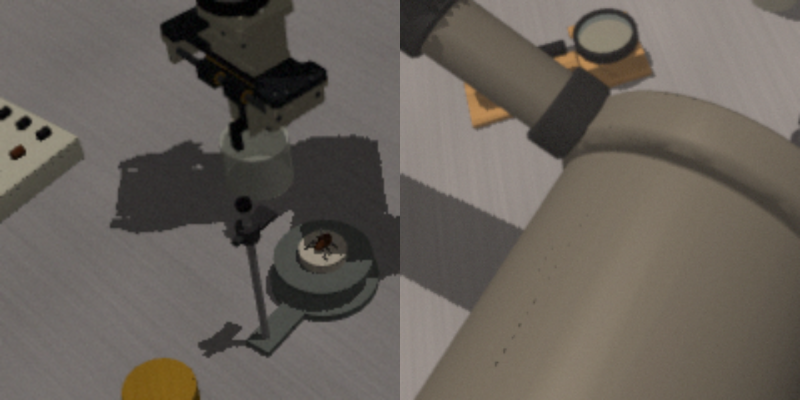

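The cover hangs upright from the fingers, clear of the stage, and the beetle is uncovered at about (321,243) in the left half. The rim is about 14 mm above the bench, so I'll lower gently.

Emit:
nudge_tcp:
  ticks: [0, 0, 0.4, 0, 0, 0, 0, 0, 0.4, 0, 0, 0, 0, 0, 0.3, 0, 0, 0, 0, 0, 0.1, 0, 0, 0, 0, 0, 0.1, 0, 0, 0, 0, 0, 0, 0, 0, 0, 0, 0, 0, 0, 0, 0]

```text
time: 5.55
tool_pos: [0.4795, -0.3343, 0.2517]
tool_rot: [3.142, -0.0, -0.042]
contact_force: [0.2, -0.6, -2.4]
opening: 0.0118
grip_force: 19.9
```

Emit:
nudge_tcp:
  ticks: [0, 0, 0.1, 0, 0, 0, 0, 0, 0.1, 0, 0, 0, 0, 0, 0, 0, 0, 0, 0, 0, 0, 0, 0, 0]

```text
time: 5.88
tool_pos: [0.4795, -0.3345, 0.2507]
tool_rot: [3.14, -0.001, -0.042]
contact_force: [-2.6, -0.5, 6.0]
opening: 0.0117
grip_force: 19.9
```

Bench contact. I'll release, then rise.

Emit:
nudge_tcp:
  ticks: [0, 0, 0, 0, 0, 0, 0, 0, 0, 0, 0, 0, 0, 0, 0, 0, 0, 0, 0, 0, 0, 0, 0, 0]
  aperture: 0.05

```text
time: 6.22
tool_pos: [0.4796, -0.3341, 0.2495]
tool_rot: [-3.141, 0.0, -0.042]
contact_force: [-0.4, 0.5, -1.3]
opening: 0.0337
grip_force: 0.0
```

Emit:
nudge_tcp:
  ticks: [0, 0, -0.4, 0, 0, 0, 0, 0, -1.2, 0, 0, 0, 0, 0, -2.5, 0, 0, 0, 0, 0, -3.5, 0, 0, 0, 0, 0, -3.5, 0, 0, 0, 0, 0, -3, 0, 0, 0, 0, 0, -1.5, 0, 0, 0, 0, 0, 0, 0, 0, 0]

```text
time: 6.88
tool_pos: [0.4798, -0.3344, 0.4105]
tool_rot: [3.136, -0.006, -0.042]
contact_force: [-0.9, 1.1, 0.8]
opening: 0.0499
grip_force: 0.0
```

```bash
python3 - <<'E'
from h import *
import pickle
S,D=[pickle.load(open(n+"0.pkl","rb")) for n in("scene","side")]
# black masks of loupe
for n,c,(x0,y0,x1,y1) in(("scene",S,(318,185,400,265)),("side",D,(135,175,250,235))):
    m=(c['image'].max(2)<60)
    L=np.zeros(m.shape,np.uint8);L[y0:y1,x0:x1]=m[y0:y1,x0:x1]*255
    cs,_=cv2.findContours(L,cv2.RETR_EXTERNAL,cv2.CHAIN_APPROX_NONE)
    for k in cs:
        if cv2.contourArea(k)>80: print(n,cv2.contourArea(k),cv2.minAreaRect(k),cv2.fitEllipse(k))
E
```

```text
scene 1604.0 ((358.1589660644531, 226.28323364257812), (38.22359848022461, 88.97335815429688), 36.25383758544922) ((352.2613220214844, 235.0419464111328), (33.95112609863281, 89.46742248535156), 44.48920822143555)
side 419.5 ((170.2735595703125, 215.70753479003906), (8.653715133666992, 58.92768096923828), 74.05460357666016) ((167.99928283691406, 216.22975158691406), (8.004606246948242, 87.21100616455078), 73.92303466796875)
side 940.0 ((223.0, 201.5), (31.0, 38.0), 90.0) ((222.8871307373047, 201.46632385253906), (31.63273811340332, 37.8797607421875), 84.54633331298828)
```

Emit:
nudge_tcp:
  ticks: [0, 0, 0, 0, 0, -0.77, 0, 0, 0, 0, 0, 0]
  aperture: 0.06
  quiet: true

```text
ok
```

```bash
python3 -c "
from h import *
delta([.44,.11,.40],.035)"
```

```text
t 7.05 pos [ 0.4793 -0.334   0.405 ] rot [-3.1408e+00  8.0000e-04  3.7600e-02] d [-0.0226 -0.4451  0.0054] rv [-0.0007  0.0008  0.0026] F [ 0.06  0.63 -0.86] op 0.0581
```

Emit:
nudge_tcp:
  ticks: [-0.2, -3.5, 0, 0, 0, 0, -0.2, -3.7, 0, 0, 0, 0, -0.2, -3.7, 0, 0, 0, 0, -0.2, -3.7, 0, 0, 0, 0, -0.2, -3.7, 0, 0, 0, 0, -0.2, -3.7, 0, 0, 0, 0, -0.2, -3.7, 0, 0, 0, 0, -0.2, -3.7, 0, 0, 0, 0]
  quiet: true

```text
ok
```

Emit:
nudge_tcp:
  ticks: [-0.2, -3.7, 0, 0, 0, 0, -0.2, -3.7, 0, 0, 0, 0, -0.1, -3.7, 0, 0, 0, 0, -0.1, -3.5, 0, 0, 0, 0, 0, 0, 0, 0, 0, 0, 0, 0, 0, 0, 0, 0, 0, 0, 0, 0, 0, 0]
  quiet: true

```text
ok
```

```bash
python3 -c "
from h import *
import pickle
delta([.44,.11,.40],.035)
c=cam('wrist');pickle.dump(c,open('wrist3.pkl','wb'));cv2.imwrite('pics/w3.png',cv2.resize(c['image'][:,:,::-1],(800,600)))
print(proj(c,[.536,.113,.043]),proj(c,[.456,.11,.043]))
s=cam('scene');d=cam('side');pickle.dump((s,d),open('p3.pkl','wb'))
def up(i,x,y,w,h): return np.clip(cv2.resize(i['image'][y:y+h,x:x+w,::-1],(400,500),interpolation=cv2.INTER_CUBIC)*1.4,0,255).astype(np.uint8)
cv2.imwrite('pics/p3.png',np.hstack([up(s,190,90,100,125),up(d,220,240,140,175)]))
"
```

```text
t 8.3 pos [0.4421 0.1045 0.405 ] rot [3.1409e+00 1.3000e-03 3.4600e-02] d [-0.0019 -0.0056  0.005 ] rv [ 0.0007  0.0013 -0.0004] F [-0.39 -0.02 -0.07] op 0.06
(np.float64(275.87950437796496), np.float64(101.49961644521659)) (np.float64(276.2673549401291), np.float64(177.5988637855007))
```

View pics/w3.png

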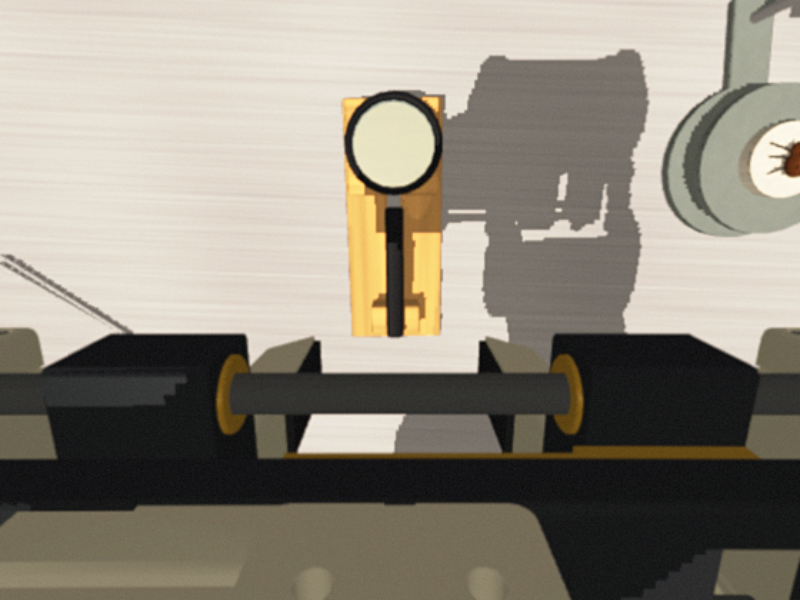

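View pics/p3.png

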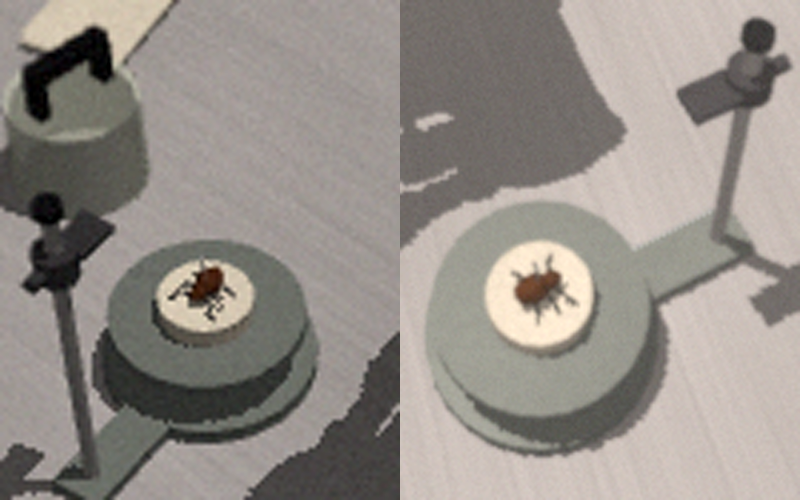

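w3 shows the loupe ring centred at about (393,142) and the handle from (394,208) to (395,336) in the 800-px frame. p3 shows the cover upright on the bench, the foam disc centred at scene (241.5,164) and side (268.8,342.6), and the pointer tip at scene (215.2,146) and side (320.8,278). I'll refine with masks.

```bash
python3 - <<'E'
from h import *
import pickle
S,D=pickle.load(open("p3.pkl","rb"));W1=pickle.load(open("wrist1.pkl","rb"));W=pickle.load(open("wrist3.pkl","rb"));S0,D0=[pickle.load(open(n+"0.pkl","rb")) for n in("scene","side")]
def big(m,box,conv=True):
    x0,y0,x1,y1=box;L=np.zeros(m.shape,np.uint8);L[y0:y1,x0:x1]=m[y0:y1,x0:x1]*255
    cs,_=cv2.findContours(L,cv2.RETR_EXTERNAL,cv2.CHAIN_APPROX_NONE);k=max(cs,key=cv2.contourArea);return cv2.convexHull(k) if conv else k
e={}
for n,c,b in(("s",S,(225,150,258,178)),("d",D,(245,318,295,370))):
    k=big(c['image'].min(2)>135,b);e[n]=cv2.fitEllipse(k);print(n,e[n])
print("foam(.052)",tri([(S,*e['s'][0]),(D,*e['d'][0])]),onz(S,*e['s'][0],.052),onz(D,*e['d'][0],.052))
for b in ((215.2,145.6),): print("tip",tri([(S,*b),(D,320.8,278)]),tri([(S,*b),(D,320.8,278),(W1,263.9,119.9)]))
# tip blade contours
for n,c,b in(("s",S,(205,138,225,165)),("d",D,(312,255,350,288))):
    k=big(c['image'].max(2)<75,b); print(n,cv2.approxPolyDP(k,1,True)[:,0].tolist())
r=big(W['image'].max(2)<70,(235,60,315,136)); er=cv2.fitEllipse(r);print("ring",er,onz(W,*er[0],.05))
h=big(W['image'].max(2)<70,(255,146,300,236));hr=cv2.minAreaRect(h);print("handle",hr)
v=cv2.fitLine(h,cv2.DIST_L2,0,.01,.01).ravel();print(v)
print(tri([(S0,347.9,241.3),(D0,222.9,201.5),(W,*er[0])]))
pts=[onz(W,276.2+0,y,.05) for y in (150,230)]
a=onz(W,v[2]+v[0]/v[1]*(150-v[3]),150,.05);b=onz(W,v[2]+v[0]/v[1]*(230-v[3]),230,.05);print(a,b,"yaw",np.arctan2(*(a-b)[1::-1]))
a=onz(W,394/1.4286,208/1.4286,.05);b=onz(W,395/1.4286,336/1.4286,.05);print(a,b)
E
```

```text
Traceback (most recent call last):
ValueError: max() iterable argument is empty
```

```bash
cat > m.py <<'E'
from h import *
import pickle
S,D=pickle.load(open("p3.pkl","rb"));W1=pickle.load(open("wrist1.pkl","rb"));W=pickle.load(open("wrist3.pkl","rb"));S0,D0=[pickle.load(open(n+"0.pkl","rb")) for n in("scene","side")]
def big(m,box,conv=True):
    x0,y0,x1,y1=box;L=np.zeros(m.shape,np.uint8);L[y0:y1,x0:x1]=m[y0:y1,x0:x1]*255
    cs,_=cv2.findContours(L,cv2.RETR_EXTERNAL,cv2.CHAIN_APPROX_NONE);k=max(cs,key=cv2.contourArea);return cv2.convexHull(k) if conv else k
e={}
for n,c,b in(("s",S,(225,150,258,178)),("d",D,(245,318,295,370))):
    x0,y0,x1,y1=b;g=c['image'].min(2)[y0:y1,x0:x1];t,_=cv2.threshold(g.copy(),0,255,cv2.THRESH_OTSU)
    k=big(c['image'].min(2)>t,b);e[n]=cv2.fitEllipse(k);print(n,t,e[n])
print("foam(.052)",tri([(S,*e['s'][0]),(D,*e['d'][0])]),onz(S,*e['s'][0],.052),onz(D,*e['d'][0],.052))
for b in ((215.2,145.6),): print("tip",tri([(S,*b),(D,320.8,278)]),tri([(S,*b),(D,320.8,278),(W1,263.9,119.9)]))
for n,c,b in(("s",S,(205,138,225,165)),("d",D,(312,255,350,288))):
    k=big(c['image'].max(2)<75,b); print(n,cv2.approxPolyDP(k,1,True)[:,0].tolist())
r=big(W['image'].max(2)<70,(235,60,315,136)); er=cv2.fitEllipse(r);print("ring",er,onz(W,*er[0],.05))
h=big(W['image'].max(2)<70,(255,146,300,236));print("handle",cv2.minAreaRect(h))
v=cv2.fitLine(h,cv2.DIST_L2,0,.01,.01).ravel()
print(tri([(S0,347.9,241.3),(D0,222.9,201.5),(W,*er[0])]))
a,b=[onz(W,v[2]+v[0]/v[1]*(y-v[3]),y,.05) for y in(146,235)];print(a,b,"yaw",np.arctan2(*(a-b)[1::-1]))
E
python3 m.py
```

```text
s 92.0 ((240.91635131835938, 163.38519287109375), (17.339860916137695, 24.061809539794922), 88.82881927490234)
d 121.0 ((268.24139404296875, 342.1880187988281), (36.51018142700195, 37.832305908203125), 72.47879791259766)
foam(.052) (array([ 0.53423243, -0.17091973,  0.05117875]), [7.521664356886562e-05, 7.521664356869089e-05]) [ 0.53482839 -0.17037997  0.052     ] [ 0.53409574 -0.17119931  0.052     ]
tip (array([ 0.60753537, -0.15917371,  0.16403915]), [0.0010516467453320034, 0.0010516467453321563]) (array([ 0.60751082, -0.15837746,  0.16409913]), [0.000712872965127485, 0.0016299312378350575, 0.001231462639292377])
s [[223, 138], [207, 164], [205, 164], [205, 138]]
d [[349, 255], [348, 274], [341, 278], [323, 282], [318, 272], [340, 255]]
ring ((275.4207458496094, 99.52105712890625), (67.71796417236328, 72.15916442871094), 179.73712158203125) [0.53731474 0.11343437 0.05      ]
handle ((276.0, 190.5), (89.0, 12.0), 90.0)
(array([0.53645554, 0.11354402, 0.04104813]), [0.0010856454256414573, 0.00109197894724749, 0.0016489599456566144])
[0.49075209 0.11145495 0.05      ] [0.39120459 0.10724006 0.05      ] yaw 0.0423152776539041
```

```bash
python3 - <<'E'
from h import *
import pickle
S,D=pickle.load(open("p3.pkl","rb"));W1=pickle.load(open("wrist1.pkl","rb"))
t=np.array([.6065,-.160]);n=np.array([-np.sin(.152),np.cos(.152)])
for z in(.161,.164,.167,.170):
  for nm,c in(("S",S),("D",D),("W1",W1)):
    print(z,nm,[tuple(np.round(proj(c,[*(t+s*.009*n),z+h]),1)) for s in(-1,1) for h in(-.0025,.0025)])
def up(i,x,y,w,h): return np.clip(cv2.resize(i['image'][y:y+h,x:x+w,::-1].astype(np.uint8),(266,400),interpolation=cv2.INTER_NEAREST)*1.5,0,255).astype(np.uint8)
cv2.imwrite('pics/t3.png',np.hstack([up(S,200,135,26,40),up(D,314,255,26,40),up(W1,248,95,26,40)]))
E
```

```text
0.161 S [(np.float64(211.2), np.float64(145.5)), (np.float64(210.9), np.float64(143.5)), (np.float64(218.9), np.float64(149.3)), (np.float64(218.6), np.float64(147.3))]
0.161 D [(np.float64(322.9), np.float64(286.7)), (np.float64(323.3), np.float64(284.6)), (np.float64(315.4), np.float64(275.3)), (np.float64(315.6), np.float64(273.1))]
0.161 W1 [(np.float64(281.0), np.float64(118.1)), (np.float64(281.0), np.float64(117.8)), (np.float64(255.8), np.float64(123.7)), (np.float64(255.3), np.float64(123.6))]
0.164 S [(np.float64(211.0), np.float64(144.3)), (np.float64(210.8), np.float64(142.3)), (np.float64(218.7), np.float64(148.1)), (np.float64(218.5), np.float64(146.2))]
0.164 D [(np.float64(323.1), np.float64(285.4)), (np.float64(323.4), np.float64(283.3)), (np.float64(315.5), np.float64(274.0)), (np.float64(315.8), np.float64(271.8))]
0.164 W1 [(np.float64(281.0), np.float64(117.9)), (np.float64(281.0), np.float64(117.6)), (np.float64(255.5), np.float64(123.6)), (np.float64(254.9), np.float64(123.5))]
0.167 S [(np.float64(210.9), np.float64(143.1)), (np.float64(210.6), np.float64(141.
[... 228 characters left out ...]
5.9), np.float64(270.5))]
0.167 W1 [(np.float64(281.0), np.float64(117.8)), (np.float64(281.0), np.float64(117.5)), (np.float64(255.2), np.float64(123.5)), (np.float64(254.6), np.float64(123.4))]
0.17 S [(np.float64(210.7), np.float64(142.0)), (np.float64(210.4), np.float64(140.0)), (np.float64(218.4), np.float64(145.8)), (np.float64(218.2), np.float64(143.8))]
0.17 D [(np.float64(323.5), np.float64(282.9)), (np.float64(323.8), np.float64(280.7)), (np.float64(315.8), np.float64(271.4)), (np.float64(316.1), np.float64(269.2))]
0.17 W1 [(np.float64(281.0), np.float64(117.6)), (np.float64(281.1), np.float64(117.3)), (np.float64(254.8), np.float64(123.5)), (np.float64(254.2), np.float64(123.3))]
```

View pics/t3.png

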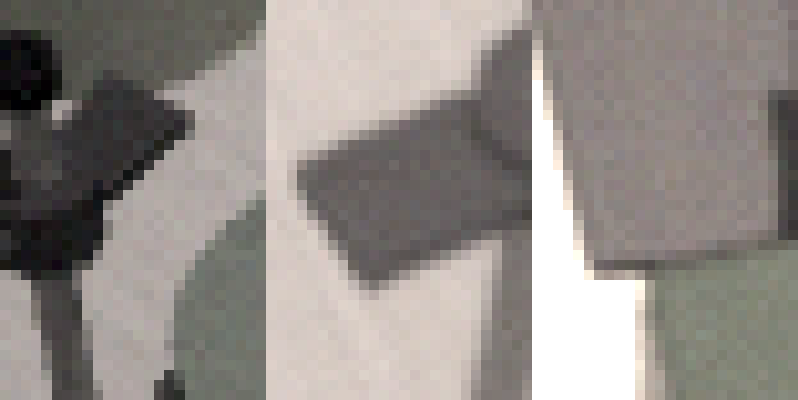

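The pointer corners agree with z ≈ 0.164 from the scene view and 0.167 from the side view, so I take 0.166. Now the loupe grip.

```bash

python3 -c "
from h import *
delta([.457,.110,.203],.042)"
```

```text
t 8.45 pos [0.4424 0.1036 0.4054] rot [3.1412e+00 6.0000e-04 3.2300e-02] d [ 0.0149 -0.006   0.2024] rv [ 0.0004  0.0006 -0.0097] F [-0.55 -0.49 -0.32] op 0.0601
```

Emit:
nudge_tcp:
  ticks: [1.5, -0.6, 2, 0, 0, -0.08, 0, 0, 3.7, 0, 0, 0, 0, 0, 3.7, 0, 0, 0, 0, 0, 3.5, 0, 0, 0, 0, 0, 3, 0, 0, 0, 0, 0, 1, 0, 0, 0, 0, 0, 0, 0, 0, 0, 0, 0, 0, 0, 0, 0]
  aperture: 0.04

```text
time: 9.12
tool_pos: [0.4573, 0.1103, 0.2365]
tool_rot: [3.141, 0.001, 0.041]
contact_force: [-0.2, 0.1, -0.3]
opening: 0.0398
grip_force: 0.0
```

```bash
python3 -c "
from h import *
delta([.457,.110,.203],.042)"
```

```text
t 9.12 pos [0.4573 0.1103 0.2365] rot [3.1414e+00 1.0000e-03 4.0800e-02] d [-0.0003  0.0003  0.0335] rv [ 0.0002  0.001  -0.0012] F [-0.19  0.11 -0.3 ] op 0.0398
```

Emit:
nudge_tcp:
  ticks: [0, 0, 1.3, 0, 0, 0, 0, 0, 1.2, 0, 0, 0, 0, 0, 0.8, 0, 0, 0, 0, 0, 0, 0, 0, 0, 0, 0, 0, 0, 0, 0]

```text
time: 9.53
tool_pos: [0.4574, 0.1111, 0.2044]
tool_rot: [3.142, -0.001, 0.042]
contact_force: [-0.1, 0.1, -0.7]
opening: 0.0399
grip_force: 0.0
```

Emit:
nudge_tcp:
  ticks: [0, 0, 0, 0, 0, 0, 0, 0, 0, 0, 0, 0, 0, 0, 0, 0, 0, 0, 0, 0, 0, 0, 0, 0, 0, 0, 0, 0, 0, 0, 0, 0, 0, 0, 0, 0]
  aperture: 0.0
  grip_n: 25

```text
time: 10.03
tool_pos: [0.4571, 0.1113, 0.204]
tool_rot: [3.142, -0.001, 0.043]
contact_force: [-0.9, -0.6, 3.8]
opening: 0.0138
grip_force: 24.9
```

```bash
python3 -c "
from h import *
delta([.457,.110,.203],.042)"
```

```text
t 10.03 pos [0.4571 0.1113 0.204 ] rot [ 3.1415e+00 -6.0000e-04  4.2800e-02] d [-0.0001  0.0013  0.001 ] rv [ 0.0001 -0.0006  0.0008] F [-0.93 -0.57  3.85] op 0.0138
```

Emit:
nudge_tcp:
  ticks: [0, 0, -0.4, 0, 0, 0, 0, 0, -1, 0, 0, 0, 0, 0, -2, 0, 0, 0, 0, 0, -2.5, 0, 0, 0, 0, 0, -2.5, 0, 0, 0, 0, 0, -2.5, 0, 0, 0, 0, 0, -2.5, 0, 0, 0, 0, 0, -1.6, 0, 0, 0]
  quiet: true

```text
ok
```

Emit:
nudge_tcp:
  ticks: [0, 0, -1, 0, 0, 0, 0, 0, 0, 0, 0, 0, 0, 0, 0, 0, 0, 0]

```text
time: 10.95
tool_pos: [0.4568, 0.1113, 0.3638]
tool_rot: [3.142, -0.001, 0.043]
contact_force: [0.0, 0.2, -0.7]
opening: 0.0137
grip_force: 24.9
```

```bash
python3 -c "
from h import *
delta([.4544,-.174,.347],.043)"
```

```text
t 10.95 pos [0.4568 0.1113 0.3638] rot [ 3.1415e+00 -7.0000e-04  4.2900e-02] d [-0.0146  0.2849  0.0168] rv [ 0.0001 -0.0007 -0.0001] F [ 0.    0.24 -0.75] op 0.0137
```

Emit:
nudge_tcp:
  ticks: [0, 1, 0, 0, 0, 0, -0.1, 2, 0, 0, 0, 0, -0.2, 2.8, 0, 0, 0, 0, -0.2, 3, 0, 0, 0, 0, -0.2, 3, 0, 0, 0, 0, -0.2, 3, 0, 0, 0, 0, -0.2, 3, 0, 0, 0, 0, -0.2, 3, 0, 0, 0, 0]
  quiet: true

```text
ok
```

Emit:
nudge_tcp:
  ticks: [-0.1, 3, 0, 0, 0, 0, -0.1, 2.5, 0, 0, 0, 0, 0, 1.4, 0, 0, 0, 0, 0, 0.8, 0, 0, 0, 0, 0, 0, 2, 0, 0, 0, 0, 0, 1, 0, 0, 0, 0, 0, 0, 0, 0, 0, 0, 0, 0, 0, 0, 0]

```text
time: 12.28
tool_pos: [0.4539, -0.1739, 0.3329]
tool_rot: [-3.14, 0.002, 0.043]
contact_force: [0.1, -1.1, -0.9]
opening: 0.0138
grip_force: 24.9
```

```bash
python3 -c "
from h import *
delta([.4544,-.174,.327],.043)"
```

```text
t 12.28 pos [ 0.4539 -0.1739  0.3329] rot [-3.1403e+00  2.2000e-03  4.3100e-02] d [0.0005 0.0001 0.0059] rv [-0.0013  0.0022  0.0001] F [ 0.08 -1.08 -0.86] op 0.0138
```

Emit:
nudge_tcp:
  ticks: [0.05, 0, 0.4, 0, 0, 0, 0, 0, 0.2, 0, 0, 0, 0, 0, 0, 0, 0, 0, 0, 0, 0, 0, 0, 0, 0, 0, 0, 0, 0, 0, 0, 0, 0, 0, 0, 0]

```text
time: 12.78
tool_pos: [0.4548, -0.174, 0.328]
tool_rot: [3.141, -0.001, 0.043]
contact_force: [0.3, -0.4, -0.5]
opening: 0.0139
grip_force: 24.9
```

```bash
python3 - <<'E'
from h import *
import pickle
delta([.4544,-.174,.327],.043)
s=cam('scene');d=cam('side');w=cam('wrist');pickle.dump((s,d,w),open('p4.pkl','wb'))
def up(i,x,y,w,h,W=400,H=400): return np.clip(cv2.resize(i['image'][y:y+h,x:x+w,::-1],(W,H),interpolation=cv2.INTER_CUBIC)*1.4,0,255).astype(np.uint8)
cv2.imwrite('pics/p4.png',np.hstack([up(s,190,100,100,100),up(d,230,230,140,140)]))
for c in(s,d,w): print(proj(c,[.5343,-.171,.166]),proj(c,[.5343,-.171,.066]))
E
```

```text
t 12.78 pos [ 0.4548 -0.174   0.328 ] rot [ 3.1412e+00 -5.0000e-04  4.2900e-02] d [-0.0004 -0.0001  0.001 ] rv [ 0.0004 -0.0005 -0.0001] F [ 0.35 -0.39 -0.52] op 0.0139
(np.float64(237.9602332705183), np.float64(122.25767599372615)) (np.float64(240.5533331629245), np.float64(158.5287104339562))
(np.float64(265.3265439774204), np.float64(303.11604832388304)) (np.float64(268.02173625319284), np.float64(337.91009622865965))
(np.float64(283.9873795594172), np.float64(96.6353361009061)) (np.float64(282.09651749612556), np.float64(110.80748544204641))
```

View pics/p4.png

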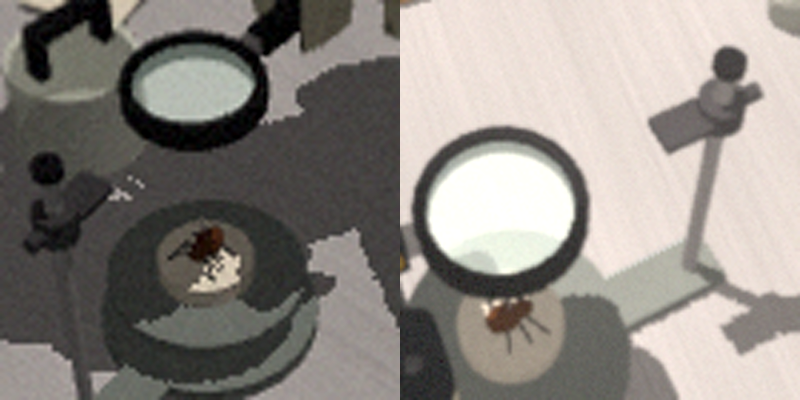

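p4 shows the ring centred at scene (238.4,122.5) and side (265.2,304), within a pixel of the target point above the beetle at pointer height. It is level, and the cover stands upright on the bench. I'm handing in.

```bash
python3 -c "
from h import *
delta([.4544,-.174,.328],.043)
print(robot.hand_in())"
```

```text
t 12.93 pos [ 0.4547 -0.1741  0.3278] rot [ 3.1414e+00 -2.0000e-04  4.2800e-02] d [-0.0003 -0.0001 -0.0002] rv [ 0.0002 -0.0002 -0.0002] F [-0.22 -0.55 -0.47] op 0.0142
the job is handed in; nothing more can be done
None
```

I handed the job in at 12.9 s with the cover released upright on the bench and the loupe held level over the beetle at about 0.166 m, my estimate of the pointer's height; hand-in gave no verdict back.

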